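# Set the stock tags of the cuff bins

### The job

Set the stock board: with light pushes of the fingertips, tip the hinged tags so that only the bins full of cuffs (three in a bin) have their tag tipped fully back towards the bin, ring face to you, and the tags of the bins that are not full are tipped fully forward towards you, bar face up. Some tags may already be right. Push gently and leave the bins and the other things on the board where they are.

Things in the scene. Friction and masses are not known exactly. Their poses are not given: they have to be found in the camera images.
- stand_a: fixed dark steel stand of one stock tag, foot 34 x 62 x 8 mm, two ears 50 mm high. Origin: centre of its underside, on the board's top; x points away from the robot to the bin it belongs to (bin centre 152 mm along x, same y), y along the hinge line and the row, z up. Hinge line 45 mm above the origin. Stands are alike, 90 mm apart; their order changes.
- tag_a (a joint): hinge of the tag on stand_a: 0 = tipped fully forward to the robot (0.75 rad from upright, bar face up), 0.75 = upright, 1.5 = tipped fully back to its bin (ring face to the robot); stops at 0 and 1.5. Light (30 g) and loose: pushed about 0.2 rad past upright, it falls the rest of the way by itself and stays there.
- tag_a_top (a point): middle of the free (top) edge of the tag on stand_a, a smooth polished aluminium plate 46 mm wide, 4 mm thick, reaching 50 mm from the hinge line, with a raised ring 29 mm across on one face and a raised bar 34 x 8 mm on the other. When tipped fully, this edge is 37 mm above the hinge line and 34 mm before or behind it.
- stand_b: fixed dark steel stand of one stock tag, foot 34 x 62 x 8 mm, two ears 50 mm high. Origin: centre of its underside, on the board's top; x points away from the robot to the bin it belongs to (bin centre 152 mm along x, same y), y along the hinge line and the row, z up. Hinge line 45 mm above the origin. Stands are alike, 90 mm apart; their order changes.
- tag_b (a joint): hinge of the tag on stand_b: 0 = tipped fully forward to the robot (0.75 rad from upright, bar face up), 0.75 = upright, 1.5 = tipped fully back to its bin (ring face to the robot); stops at 0 and 1.5. Light (30 g) and loose: pushed about 0.2 rad past upright, it falls the rest of the way by itself and stays there.
- tag_b_top (a point): middle of the free (top) edge of the tag on stand_b, a smooth polished aluminium plate 46 mm wide, 4 mm thick, reaching 50 mm from the hinge line, with a raised ring 29 mm across on one face and a raised bar 34 x 8 mm on the other. When tipped fully, this edge is 37 mm above the hinge line and 34 mm before or behind it.
- stand_c: fixed dark steel stand of one stock tag, foot 34 x 62 x 8 mm, two ears 50 mm high. Origin: centre of its underside, on the board's top; x points away from the robot to the bin it belongs to (bin centre 152 mm along x, same y), y along the hinge line and the row, z up. Hinge line 45 mm above the origin. Stands are alike, 90 mm apart; their order changes.
- tag_c (a joint): hinge of the tag on stand_c: 0 = tipped fully forward to the robot (0.75 rad from upright, bar face up), 0.75 = upright, 1.5 = tipped fully back to its bin (ring face to the robot); stops at 0 and 1.5. Light (30 g) and loose: pushed about 0.2 rad past upright, it falls the rest of the way by itself and stays there.
- tag_c_top (a point): middle of the free (top) edge of the tag on stand_c, a smooth polished aluminium plate 46 mm wide, 4 mm thick, reaching 50 mm from the hinge line, with a raised ring 29 mm across on one face and a raised bar 34 x 8 mm on the other. When tipped fully, this edge is 37 mm above the hinge line and 34 mm before or behind it.
- stand_d: fixed dark steel stand of one stock tag, foot 34 x 62 x 8 mm, two ears 50 mm high. Origin: centre of its underside, on the board's top; x points away from the robot to the bin it belongs to (bin centre 152 mm along x, same y), y along the hinge line and the row, z up. Hinge line 45 mm above the origin. Stands are alike, 90 mm apart; their order changes.
- tag_d (a joint): hinge of the tag on stand_d: 0 = tipped fully forward to the robot (0.75 rad from upright, bar face up), 0.75 = upright, 1.5 = tipped fully back to its bin (ring face to the robot); stops at 0 and 1.5. Light (30 g) and loose: pushed about 0.2 rad past upright, it falls the rest of the way by itself and stays there.
- tag_d_top (a point): middle of the free (top) edge of the tag on stand_d, a smooth polished aluminium plate 46 mm wide, 4 mm thick, reaching 50 mm from the hinge line, with a raised ring 29 mm across on one face and a raised bar 34 x 8 mm on the other. When tipped fully, this edge is 37 mm above the hinge line and 34 mm before or behind it.
- bin_full_1: open wooden bin 90 (x) x 68 (y) x 36 mm high, walls 4 mm, loose, full: three cuffs (round dark bracelets, on edge) stand in it, rising 80 mm above the bin's underside. Origin: centre of its underside, on the board.
- bin_full_2: open wooden bin 90 (x) x 68 (y) x 36 mm high, walls 4 mm, loose, full: three cuffs (round dark bracelets, on edge) stand in it, rising 80 mm above the bin's underside. Origin: centre of its underside, on the board.
- bin_part: open wooden bin 90 (x) x 68 (y) x 36 mm high, walls 4 mm, loose, not full: a single cuff stands in it at one side, rising 75 mm. Origin: centre of its underside, on the board.
- bin_empty: open wooden bin 90 (x) x 68 (y) x 36 mm high, walls 4 mm, loose, empty. Origin: centre of its underside, on the board.
- tin: small round grey tin, 58 mm across, 23 mm high, loose on the left end of the board; bystander. Origin: centre of its underside.
- hex_stand: six-sided wooden bracelet block 56 x 62 x 47 mm with a dark band, loose on the right end of the board; bystander. Origin: centre of its underside.
- pen: pen 145 mm long, 9 mm high, lying loose on the board along the row between the tags and the bins; bystander. Origin: centre of its underside.
- board: fixed plywood board 260 (x) x 460 (y) x 12 mm under stands, bins and bystanders. Origin: centre of its underside; stands 70 mm before it (-x), bins 82 mm behind.

How it is judged:
At the end, for the whole second after the job is handed in: The tags in front of the two full bins are tipped back (joint above 1.4 rad), the tags in front of the part-filled and the empty bin are tipped forward (joint below 0.1 rad), each tag has its bin within 40 mm sideways of it, and all tags are at rest (below 0.1 rad/s) (((value of joint tag_a above 1.4 rad and (y of bin_full_1 in the frame of stand_a between -0.04 and 0.04 m or y of bin_full_2 in the frame of stand_a between -0.04 and 0.04 m)) or (value of joint tag_a below 0.1 rad and (y of bin_part in the frame of stand_a between -0.04 and 0.04 m or y of bin_empty in the frame of stand_a between -0.04 and 0.04 m))) and ((value of joint tag_b above 1.4 rad and (y of bin_full_1 in the frame of stand_b between -0.04 and 0.04 m or y of bin_full_2 in the frame of stand_b between -0.04 and 0.04 m)) or (value of joint tag_b below 0.1 rad and (y of bin_part in the frame of stand_b between -0.04 and 0.04 m or y of bin_empty in the frame of stand_b between -0.04 and 0.04 m))) and ((value of joint tag_c above 1.4 rad and (y of bin_full_1 in the frame of stand_c between -0.04 and 0.04 m or y of bin_full_2 in the frame of stand_c between -0.04 and 0.04 m)) or (value of joint tag_c below 0.1 rad and (y of bin_part in the frame of stand_c between -0.04 and 0.04 m or y of bin_empty in the frame of stand_c between -0.04 and 0.04 m))) and ((value of joint tag_d above 1.4 rad and (y of bin_full_1 in the frame of stand_d between -0.04 and 0.04 m or y of bin_full_2 in the frame of stand_d between -0.04 and 0.04 m)) or (value of joint tag_d below 0.1 rad and (y of bin_part in the frame of stand_d between -0.04 and 0.04 m or y of bin_empty in the frame of stand_d between -0.04 and 0.04 m))) and velocity of joint tag_a between -0.1 and 0.1 rad/s and velocity of joint tag_b between -0.1 and 0.1 rad/s and velocity of joint tag_c between -0.1 and 0.1 rad/s and velocity of joint tag_d between -0.1 and 0.1 rad/s); the robot touches nothing.
It fails at once if a bin is lifted or shifted by more than 20 mm (distance of any of bin_full_1, bin_full_2, bin_part, bin_empty from where it was at the start of the episode above 0.02 m).
It fails at once if the tin, the bracelet block or the pen is lifted or shifted by more than 25 mm (distance of any of tin, hex_stand, pen from where it was at the start of the episode above 0.025 m).
It fails at once if a tag is squeezed or pushed harder than 20 N (contact force between any of stand_a, stand_b, stand_c, stand_d and the arm above 20 N or contact force between any of stand_a, stand_b, stand_c, stand_d and the fingers above 20 N).
It also fails if it takes over 56 s, if anything falls off the work surface, if the arm or the gripper's body presses on something with over 40 N, if the wrist force passes 120 N, or if a joint passes its speed limit or range.

### The arm

A 6-joint arm with a two-finger parallel gripper is mounted at the origin on a cart in front of the work surface, level with it; the furniture and walls round the work are solid. World frame = base frame: x ahead of the robot, y to its left, z up, the work surface at z = 0. Lengths are in m, angles in rad, forces in N, time in s.
With the tool pointing down it reaches from about 0.4 to 0.825 m from the base axis. Payload 7 kg.
Tool frame: the origin (TCP) lies at the very end of the fingers, on their centre line; the grasp point (between the pads) lies arm.hold_point_z behind it (arm.hold_point_z is the distance from the TCP to the grasp point, in m); z points along the fingers, y is the line along which they close (so a half turn about z gives the same grasp; the last joint's range is limited). The gripper opens to 88 mm and grips with 3 to 60 N. Pads are 19 mm wide; open, the fingers measure 130 mm over their backs; the gripper's body (78 mm by 193 mm) begins 47 mm behind the grasp point.
Start: joints at [-1.038, 0.359, 0.012, 0, -1.224, -0.288], TCP at [0.164, -0.655, 0.227] pointing down, gripper open.
Joint ranges: [-3.07, 3.07], [-1.43, 2.12], [-1.02, 1.25], [-3.03, 1.67], [-3.05, -0], [-3.03, 3.03]. Speed limits (rad/s): [2.39, 2.39, 3.01, 3.14, 3.14, 3.14].

### API

Orientations are given as [roll, pitch, yaw] about the fixed x, y, z axes, in that order (R = Rz(yaw) Ry(pitch) Rx(roll)).
In Python, from station import arm, workorder, grab_frame, camera_params gives the robot as it stands (arm), with the cameras as plain functions and the job (workorder).
- The arm moves only by the tool drive_effector, called after "Emit:" as name(argument=value, ...) on one line, values as JSON. Schema: {"type":"object","properties":{"motion":{"type":"array","items":{"type":"array","items":{"type":"number"},"minItems":5,"maxItems":5},"minItems":1,"maxItems":20},"squeeze":{"type":"number"},"only":{"type":"string"},"quiet":{"type":"boolean"},"lines":{"type":"string"}},"required":["motion"],"additionalProperties":false}. motion is a list of rows, 1 to 20 of them, each of 5 numbers: the finger opening in m, then dx, dy, dz in a scale on which 1.0 is 1 m, then a turn about the tool's z in fractions of the full range, 1 being 120 degrees; each row is the pose to reach, as a shift and turn from the pose commanded when the call began, along the tool's axes at that moment; what a row does not reach only later rows make up. A row lasts 1/12 s, in which the tool goes at most 0.0417 m and 0.125 rad, less where a joint would pass 70% of its speed; a pose out of reach is approached as far as the arm can. The fingers move at their own pace and stop on an object; squeeze is the grip in N (left out, the last holds). Time passes only in rows, so rows that do not move let the fingers close. The tool returns the time, the measured TCP pose, the force, the opening and the grip force at its end. only (a regular expression) keeps the lines of the reply that match it, lines (a string "A,B") keeps lines A to B, and quiet returns only ok. No shift or turn number may pass 1 either way. Input that does not fit is refused with a message, and nothing moves.
- arm.get_state(): the state, without advancing time (a new reading comes with each control period).
- grab_frame(name): name is "side" or "top" or "wrist"; returns the picture (400x640x3 uint8, red, green, blue); there is no depth.
- camera_params(name): a dict with "fx", "fy", "cx", "cy" (pixels), "T" (4x4, takes a point from camera to world coordinates); the wrist camera has in their place "hand_eye" (4x4, takes a point from camera to tool coordinates, whose origin is the TCP and whose axes are the flange's). Camera axes: x right, y down, z forward; pixel columns grow to the right and rows downward; lengths in m; the calibration is good to about 2 mm. A picture is of the moment at which its call begins: read the wrist's pose just before it. camera_params takes no time and is no camera call.
- workorder.job_done(): hands the job in; it is judged then, once.
The state is a dict: "t": time; "q": joint angles; "qd": joint speeds; "joint_efforts": joint torques, N m; "eef_pos": TCP position; "ee_rot": TCP orientation; "force": force on the tool from outside, world axes, zero at the start; "moment": the same for the moment, N m; "width": finger opening in m; "gripper_force": force on a finger pad.
Only numpy, scipy, OpenCV 4.12 (cv2) and the standard library are available. Lean on these libraries where they do the work, as an engineer would, in place of code of your own. Each camera call takes 0.05 s, during which the arm holds its last target. There are 200 camera calls.

## Working session

There is one attempt and no reset: what is moved stays moved. The work goes in short steps, Python scripts to look and compute and a tool call to move; the robot and the scene stay as the last step left them, time stands still between calls to the robot, and variables do not carry over. Pictures are saved under pics/ and viewed, at most 10 in all, crops included, and the job is handed in when it is done.

```bash
mkdir -p pics; python3 - <<'E'
from station import arm, workorder, grab_frame, camera_params
import cv2,numpy as np
np.set_printoptions(precision=4,suppress=True)
for n in("top","side"):
    cv2.imwrite(f"pics/{n}0.png",grab_frame(n)[:,:,::-1]); print(n,camera_params(n))
s=arm.get_state(); print(s["t"],s["eef_pos"],s["ee_rot"],s["width"],arm.hold_point_z)
E
```

```text
top {'fx': 476.3507401938179, 'fy': 476.3507401938179, 'cx': 319.500621192822, 'cy': 201.07902962791877, 'T': array([[-0.012 , -0.9832,  0.1821,  0.4447],
       [-0.9997,  0.0078, -0.0236, -0.0116],
       [ 0.0218, -0.1823, -0.983 ,  1.0739],
       [ 0.    ,  0.    ,  0.    ,  1.    ]])}
side {'fx': 398.07679175046337, 'fy': 398.07679175046337, 'cx': 325.69647684902003, 'cy': 193.23107013119687, 'T': array([[ 0.9585, -0.1515,  0.2415,  0.4196],
       [-0.2843, -0.4468,  0.8482, -0.7503],
       [-0.0207, -0.8817, -0.4714,  0.4801],
       [ 0.    ,  0.    ,  0.    ,  1.    ]])}
0.1 [ 0.1635 -0.6545  0.2257] [ 3.1401 -0.0002 -2.8969] 0.08757610281064848 0.0188
```

View pics/top0.png

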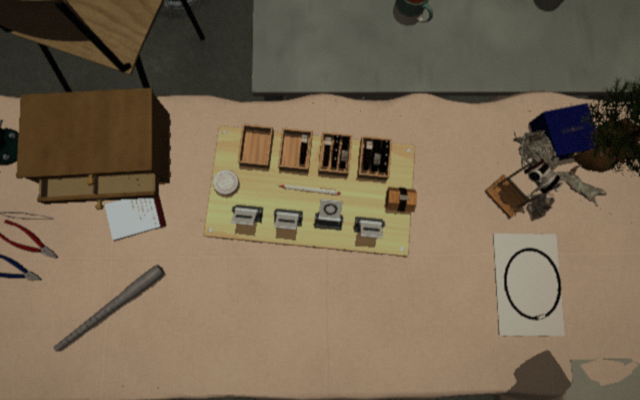

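View pics/side0.png

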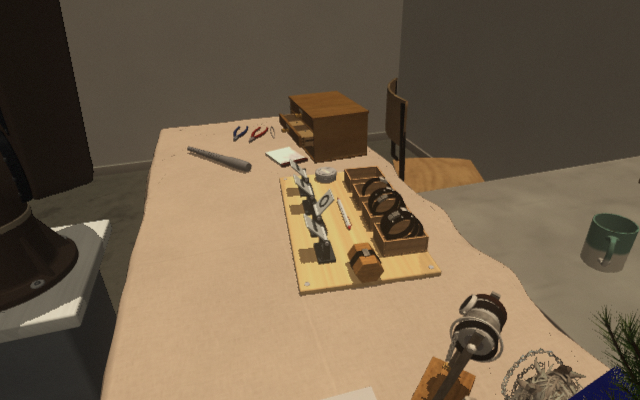

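```bash
python3 - <<'E'
import cv2
a=cv2.imread("pics/top0.png")[115:265,200:425]
b=cv2.imread("pics/side0.png")[145:295,265:445]
a=cv2.resize(a,(675,450),interpolation=cv2.INTER_CUBIC)
cv2.imwrite("pics/topz.png",a)
E
```

```text
(no output)
```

View pics/topz.png

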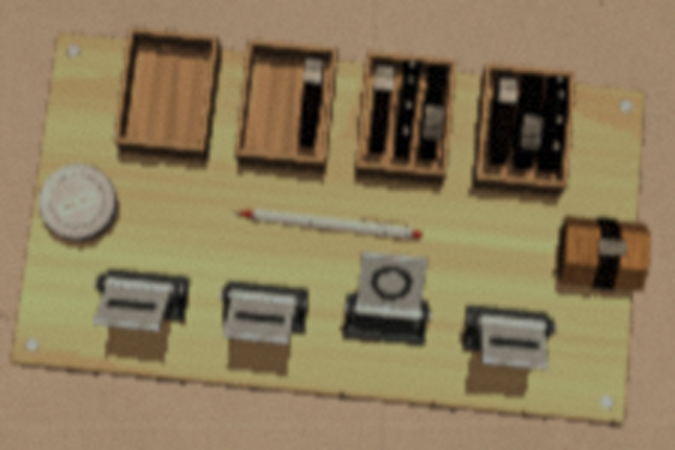

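The top view shows, from left to right, an empty bin, a bin with one cuff, a full bin and a full bin. Their tags are bar, bar, ring and bar, so only the rightmost tag (crop px ~(512,340)) is wrong. I'll measure it next.

```bash
cat > h.py <<'E'
from station import arm, workorder, grab_frame, camera_params
import numpy as np
np.set_printoptions(precision=4,suppress=True)
def ray(n,u,v,z):
    c=camera_params(n);T=c["T"]
    d=T[:3,:3]@[(u-c["cx"])/c["fx"],(v-c["cy"])/c["fy"],1]
    return T[:3,3]+d*(z-T[2,3])/d[2]
E
python3 - <<'E'
from h import *
import cv2
f=lambda u,v,z:ray("top",200+u/3-.33,115+v/3-.33,z)
im=cv2.imread("pics/top0.png")[115:265,200:425]
hsv=cv2.cvtColor(im,cv2.COLOR_BGR2HSV)
m=cv2.inRange(hsv,(18,60,90),(32,255,255)); m=cv2.morphologyEx(m,cv2.MORPH_OPEN,np.ones((3,3)))
r=cv2.minAreaRect(cv2.findNonZero(m)); B=cv2.boxPoints(r); print("box",B*3)
C=np.array([f(*p,.012) for p in [(57,33),(645,92),(622,423),(13,365)]]);print(C,"sides",[np.linalg.norm(C[i]-C[i-1]) for i in range(4)])
c=C.mean(0); y=(C[0]-C[1])+(C[3]-C[2]);y/=np.linalg.norm(y);x=np.array([y[1],-y[0],0]);print("centre",c,"x",x,"yaw",np.arctan2(x[1],x[0]))
for i,k in enumerate((135,45,-45,-135)): print("row stand if centred",c-.07*x+k/1000*y)
# light grey tag blobs
g=cv2.inRange(hsv,(0,0,105),(180,50,255)); n,l,s,ce=cv2.connectedComponentsWithStats(g)
for i in range(1,n):
    if s[i,4]>60: print(s[i]*3,ce[i]*3)
E1=f(483,361,.094);E2=f(547,367,.094);print("free edge",E1,E2,np.linalg.norm(E1-E2),(E1+E2)/2)
mid=(E1+E2)/2; print("hinge from edge",mid+.034*x, "in board frame",(mid-c)@x,(mid-c)@y)
# bins top centre z .048
for p in [(169,95),(287,106),(405,117),(524,128)]: q=f(*p,.048);print("bin",(q-c)@x,(q-c)@y)
q=ray("top",200+600/3,115+240/3,.059);print("hex",(q-c)@x,(q-c)@y,q)
E
```

```text
box [[  9.7426 361.3859]
 [ 43.304   28.5685]
 [656.3308  90.3863]
 [622.7694 423.2037]]
[[ 0.8216  0.1952  0.012 ]
 [ 0.7716 -0.2604  0.012 ]
 [ 0.5161 -0.2308  0.012 ]
 [ 0.5637  0.2209  0.012 ]] sides [np.float64(0.2592080715832353), np.float64(0.45834966625173806), np.float64(0.2572930447621971), np.float64(0.454187481380401)]
centre [ 0.6682 -0.0188  0.012 ] x [ 0.9943 -0.1069  0.    ] yaw -0.10709536085748528
row stand if centred [0.6131 0.1229 0.012 ]
row stand if centred [0.6035 0.0334 0.012 ]
row stand if centred [ 0.5938 -0.056   0.012 ]
row stand if centred [ 0.5842 -0.1455  0.012 ]
[  39  165   75   72 1416] [ 75.2479 199.9258]
[255 210 156  27 432] [333.4167 222.0625]
[354 252  72  66 828] [389.8587 285.1957]
[ 93 276  81  54 858] [131.8531 301.951 ]
[225 291  72  54 858] [258.6503 314.9685]
[480 315  69  54 828] [512.4891 340.1087]
free edge [ 0.5541 -0.1195  0.094 ] [ 0.5496 -0.1637  0.094 ] 0.04437020685221286 [ 0.5518 -0.1416  0.094 ]
hinge from edge [ 0.5857 -0.1452  0.094 ] in board frame -0.10259463086401642 -0.13456106229912213
bin 0.07823417822772828 0.13187146303458344
bin 0.07868327941305733 0.043726578135034694
bin 0.07913275108753677 -0.04449102250114544
bin 0.0796580845241771 -0.13352464815416243
hex -0.0026980438908908964 -0.19440152754151974 [ 0.6448 -0.2118  0.059 ]
```

The manual's scale: turns go in shares of 120 degrees. Converting my numbers, 0.351 rad / 2.0944 = 0.1676.

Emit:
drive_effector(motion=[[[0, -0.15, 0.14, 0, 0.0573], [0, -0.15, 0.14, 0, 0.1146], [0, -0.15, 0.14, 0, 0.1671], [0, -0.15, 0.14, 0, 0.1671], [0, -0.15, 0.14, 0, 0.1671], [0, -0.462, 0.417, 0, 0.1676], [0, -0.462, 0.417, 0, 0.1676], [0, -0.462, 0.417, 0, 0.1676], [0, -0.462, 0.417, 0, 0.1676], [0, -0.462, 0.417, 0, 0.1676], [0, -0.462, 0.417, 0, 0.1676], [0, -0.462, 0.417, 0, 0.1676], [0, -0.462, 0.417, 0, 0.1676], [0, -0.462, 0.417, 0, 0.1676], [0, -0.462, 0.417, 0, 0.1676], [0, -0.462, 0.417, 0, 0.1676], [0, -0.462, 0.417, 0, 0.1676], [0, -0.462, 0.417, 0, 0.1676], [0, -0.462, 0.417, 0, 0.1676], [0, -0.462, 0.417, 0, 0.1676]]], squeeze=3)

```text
refused: motion[0]: the value is too long (schema: maxItems 5). Nothing was moved.
```

Wrong form. The message asks for a list of rows, each a list of 5 numbers, so I'll send the same numbers that way.

Emit:
drive_effector(motion=[[0, -0.15, 0.14, 0, 0.0573], [0, -0.15, 0.14, 0, 0.1146], [0, -0.15, 0.14, 0, 0.1671], [0, -0.15, 0.14, 0, 0.1671], [0, -0.15, 0.14, 0, 0.1671], [0, -0.462, 0.417, 0, 0.1676], [0, -0.462, 0.417, 0, 0.1676], [0, -0.462, 0.417, 0, 0.1676], [0, -0.462, 0.417, 0, 0.1676], [0, -0.462, 0.417, 0, 0.1676], [0, -0.462, 0.417, 0, 0.1676], [0, -0.462, 0.417, 0, 0.1676], [0, -0.462, 0.417, 0, 0.1676], [0, -0.462, 0.417, 0, 0.1676], [0, -0.462, 0.417, 0, 0.1676], [0, -0.462, 0.417, 0, 0.1676], [0, -0.462, 0.417, 0, 0.1676], [0, -0.462, 0.417, 0, 0.1676], [0, -0.462, 0.417, 0, 0.1676], [0, -0.462, 0.417, 0, 0.1676]], squeeze=3)

```text
t: 1.77
eef_pos: [0.51, -0.1393, 0.2266]
ee_rot: [-3.142, -0.0, 3.034]
force: [-0.8, -0.4, -0.2]
width: 0.0007
gripper_force: 0.0
```

```bash
python3 - <<'E'
from h import *
s=arm.get_state();p=s["eef_pos"];y=s["ee_rot"][2]
R=np.array([[np.cos(y),np.sin(y)],[np.sin(y),-np.cos(y)]])
x=np.array([.9943,-.1069]);S=np.array([.5854,-.1455])
for d in(-.075,.0,.005): print(d,R.T@(S+d*x-p[:2]),"dz",p[2]-.080)
print(s["ee_rot"],s["t"])
E
```

```text
-0.075 [-0.0006  0.0019] dz 0.14657701745876583
0.0 [-0.0756  0.002 ] dz 0.14657701745876583
0.005 [-0.0806  0.002 ] dz 0.14657701745876583
[-3.1416 -0.0001  3.0338] 1.7667
```

Emit:
drive_effector(motion=[[0, 0, 0.002, 0.04, 0], [0, 0, 0.002, 0.08, 0], [0, 0, 0.002, 0.11, 0], [0, 0, 0.002, 0.13, 0], [0, 0, 0.002, 0.146, 0], [0, 0, 0.002, 0.146, 0], [0, 0, 0.002, 0.146, 0]])

```text
t: 2.35
eef_pos: [0.5102, -0.1373, 0.0804]
ee_rot: [-3.141, -0.002, 3.034]
force: [1.0, 0.5, -0.2]
width: 0.0004
gripper_force: 0.0
```

```bash
python3 - <<'E'
from h import *
import cv2
a=grab_frame("side")[110:290,230:430,::-1]
cv2.imwrite("pics/s1.png",cv2.resize(a,(640,576),interpolation=cv2.INTER_CUBIC))
E
```

```text
(no output)
```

View pics/s1.png

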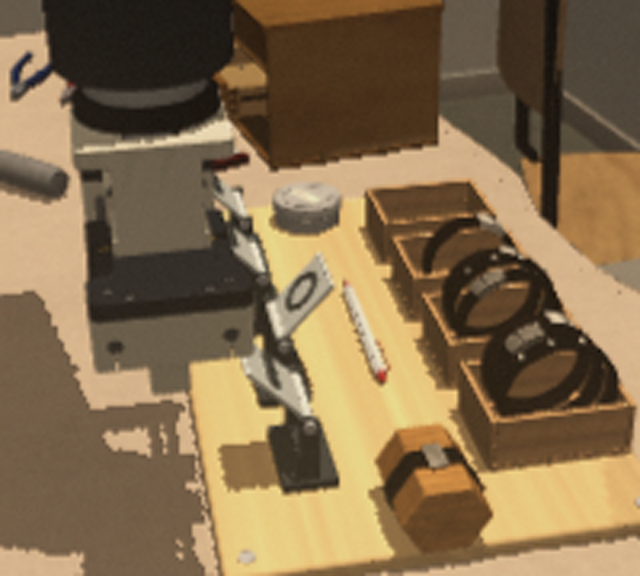

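The fingertips are lowered in front of the rightmost tag (crop ~(280,380)). The gripper body at ~(165,300) is well above everything, so I'll push gently along tool -x.

Emit:
drive_effector(motion=[[0, -0.02, 0, 0, 0], [0, -0.026, 0, 0, 0], [0, -0.032, 0, 0, 0], [0, -0.038, 0, 0, 0], [0, -0.044, 0, 0, 0], [0, -0.05, 0, 0, 0], [0, -0.056, 0, 0, 0], [0, -0.062, 0, 0, 0], [0, -0.068, 0, 0, 0], [0, -0.074, 0, 0, 0], [0, -0.08, 0, 0, 0], [0, -0.082, 0, 0, 0], [0, -0.082, 0, 0, 0], [0, -0.082, 0, 0, 0], [0, -0.06, 0, 0, 0], [0, -0.03, 0, 0, 0], [0, 0, 0, 0, 0], [0, 0, 0, -0.04, 0], [0, 0, 0, -0.08, 0], [0, 0, 0, -0.12, 0]])

```text
t: 4.07
eef_pos: [0.5091, -0.1365, 0.2019]
ee_rot: [-3.141, -0.002, 3.036]
force: [2.2, -0.0, 0.1]
width: 0.0006
gripper_force: 0.0
```

Emit:
drive_effector(motion=[[0, 0.04, -0.04, 0, 0], [0, 0.08, -0.08, 0, 0], [0, 0.1, -0.12, 0, 0], [0, 0.1, -0.16, 0, 0], [0, 0.1, -0.2, 0, 0], [0, 0.1, -0.24, 0, 0], [0, 0.1, -0.26, 0, 0], [0, 0.1, -0.26, 0, 0], [0, 0.1, -0.26, 0, 0]])

```text
t: 4.82
eef_pos: [0.3826, -0.386, 0.1999]
ee_rot: [3.141, -0.001, 3.031]
force: [0.6, -0.2, 0.2]
width: 0.0008
gripper_force: 0.0
```

```bash
python3 - <<'E'
from h import *
import cv2
a=grab_frame("top")[115:265,200:425,::-1]
cv2.imwrite("pics/t2.png",cv2.resize(a,(675,450),interpolation=cv2.INTER_CUBIC))
E
```

```text
(no output)
```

View pics/t2.png

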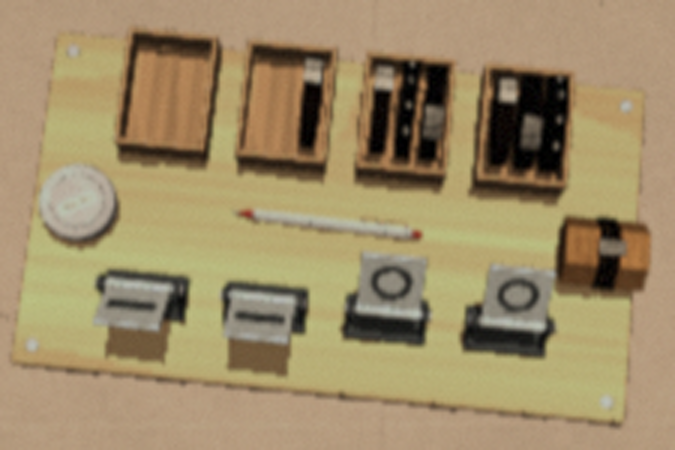

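The rightmost tag now shows its ring face (crop ~(518,293)), tipped back like its neighbour, and nothing else has moved.

```bash
python3 -c "
from station import arm, workorder, grab_frame, camera_params
print(workorder.job_done())"
```

```text
the job is handed in; nothing more can be done
None
```

I tipped the rightmost tag back, so both full bins now show the ring and the part-filled and empty bins show the bar; the other three tags were already right, nothing else on the board moved in the final picture, and the job is handed in (no verdict was returned).

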